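# Snap the lid shut on the lapping-disc tub

## Task

The lid lies on the round black tub with its four rim sections still standing up: press round the rim with the fingertips, section by section, until all four have clicked down flush. Only press: do not lift, tip or shove the tub, and keep off the knob in the middle of the lid. Leave the jar, the block of dop sticks and the brush as they stand.

Things in the scene. Friction and masses are not known exactly. Their poses are not given: they have to be found in the camera images.
- tub: loose round black storage tub, 176 mm across, 50 mm high, about 1 kg with lid and lapping disc, standing on the bench with a cream snap-fit lid laid on it. Origin: middle of the underside; z up; +x points to the first rim section's pad, +y to the second's. It stays put when pressed straight down and slides when pushed sideways
- lid_centre (a point): middle of the lid's top face, 56 mm above the bench. The lid is round, 188 mm across, 6 mm thick: a fixed square middle plate (100 mm) and four rim sections, each hinged along one edge of the plate and covering a quarter of the rim; each stands up by 12 mm at its outer edge until clicked down, baring a red band on the tub under it
- lid_knob: black ribbed knob standing up in the middle of the lid, 22 mm across, 18 mm tall (top 74 mm above the bench); origin: middle of its foot. Only for taking the lid off: not to be touched
- section1_pad (a point): centre of the round grey thumb pad (22 mm across) on top of the first rim section, 80 mm from the lid's middle when flush; moves with the section. Standing up it is about 64 mm above the bench, clicked down 56 mm. Press here, straight down.
- section1 (a joint): how far the first rim section is pressed down. Joint value, rad: 0 = standing up (as it starts), 0.28 = clicked down flush with the middle plate. Hinge: its straight inner edge, 50 mm from the lid's middle. Sprung over centre: about 8 N at the pad starts it moving, less and less is needed up to half-way (0.14), then it snaps down and stays; let go earlier and it springs up again.
- section2_pad (a point): centre of the round grey thumb pad (22 mm across) on top of the second (a quarter turn anticlockwise from the first, seen from above) rim section, 80 mm from the lid's middle when flush; moves with the section. Standing up it is about 64 mm above the bench, clicked down 56 mm. Press here, straight down.
- section2 (a joint): how far the second rim section is pressed down. Joint value, rad: 0 = standing up (as it starts), 0.28 = clicked down flush with the middle plate. Hinge: its straight inner edge, 50 mm from the lid's middle. Sprung over centre: about 8 N at the pad starts it moving, less and less is needed up to half-way (0.14), then it snaps down and stays; let go earlier and it springs up again.
- section3_pad (a point): centre of the round grey thumb pad (22 mm across) on top of the third (opposite the first) rim section, 80 mm from the lid's middle when flush; moves with the section. Standing up it is about 64 mm above the bench, clicked down 56 mm. Press here, straight down.
- section3 (a joint): how far the third rim section is pressed down. Joint value, rad: 0 = standing up (as it starts), 0.28 = clicked down flush with the middle plate. Hinge: its straight inner edge, 50 mm from the lid's middle. Sprung over centre: about 8 N at the pad starts it moving, less and less is needed up to half-way (0.14), then it snaps down and stays; let go earlier and it springs up again.
- section4_pad (a point): centre of the round grey thumb pad (22 mm across) on top of the fourth (opposite the second) rim section, 80 mm from the lid's middle when flush; moves with the section. Standing up it is about 64 mm above the bench, clicked down 56 mm. Press here, straight down.
- section4 (a joint): how far the fourth rim section is pressed down. Joint value, rad: 0 = standing up (as it starts), 0.28 = clicked down flush with the middle plate. Hinge: its straight inner edge, 50 mm from the lid's middle. Sprung over centre: about 8 N at the pad starts it moving, less and less is needed up to half-way (0.14), then it snaps down and stays; let go earlier and it springs up again.
- jar: bystander: closed jar with red cap, 52 mm across, 62 mm tall, loose; origin: middle of its underside
- dop_block: bystander: wooden block 110 x 42 x 30 mm with three upright brass dops carrying coloured stones, 81 mm tall in all, loose; origin: middle of its underside, x along its length
- brush: bystander: brush 150 mm long lying flat, under 30 mm high, loose; origin: on the bench under it, x along its length
Mind the look-alikes: they are no part of the job. Of the things that look like the tub, take the one that is nearest to the robot's base at the start.

How it is judged:
At the end, for the whole second after the job is handed in: All four rim sections are down past 0.25 rad (of 0.28) and stay there; the tub is level (within 0.06 rad), at rest and within 30 mm of where it stood; jar, block and brush within 20 mm of where they stood (value of joint each of section1, section2, section3, section4 above 0.25 rad and distance of lid_centre from where it was at the start of the episode below 0.03 m and angle between tub's own z axis and vertical below 0.06 rad and linear speed of tub below 0.02 m/s and distance of each of jar, dop_block, brush from where it was at the start of the episode below 0.02 m); the robot touches nothing.
It fails at once if the tub is lifted off the bench (by 12 mm) (height (world z) of tub above 0.012 m).
It fails at once if the tub is tipped (over 0.2 rad) (angle between tub's own z axis and vertical above 0.2 rad).
It fails at once if the tub is shoved along (over 40 mm) (distance of lid_centre from where it was at the start of the episode above 0.04 m).
It fails at once if the knob is touched with more than 2 N (contact force between any of the arm, the fingers and lid_knob above 2 N).
It fails at once if the jar, the block or the brush is moved over 30 mm or lifted (distance of any of jar, dop_block, brush from where it was at the start of the episode above 0.03 m or height (world z) of any of jar, dop_block, brush above 0.015 m).
It also fails if it takes over 51 s, if anything falls off the work surface, if the arm or the gripper's body presses on something with over 40 N, if the wrist force passes 120 N, or if a joint passes its speed limit or range.

## Robot

A 6-joint arm with a two-finger parallel gripper is mounted at the origin on the work surface. World frame = base frame: x ahead of the robot, y to its left, z up, the work surface at z = 0. Lengths are in m, angles in rad, forces in N, time in s.
With the tool pointing down it reaches from about 0.2 to 0.875 m from the base axis. Payload 3.4 kg.
Tool frame: the origin (TCP) lies midway between the tips of the shut fingers; the grasp point (between the pads) lies env.tcp_to_grasp behind it (env.tcp_to_grasp is the distance from the TCP to the grasp point, in m); y points along the fingers, z is the direction in which the jaws open and shut, and the axes are right-handed (so a half turn about y gives the same grasp; the last joint's range is limited). The gripper opens to 94 mm and grips with 3 to 60 N. Pads are 16 mm wide; open, the fingers measure 119 mm over their backs; the gripper's body (75 mm by 177 mm) begins 78 mm behind the grasp point.
Start: joints at [1.104, 0.276, 1.505, -0, 1.361, -0.121], TCP at [0.195, 0.541, 0.205] pointing down, gripper open.
Joint ranges: [-2.89, 2.89], [-0.75, 2.08], [0.22, 2.7], [-1.18, 4.32], [0.11, 2.71], [-2.7, 2.7]. Speed limits (rad/s): [2.57, 2.57, 3.14, 3.14, 3.14, 3.14].

## Interface

Orientations are given as [roll, pitch, yaw] about the fixed x, y, z axes, in that order (R = Rz(yaw) Ry(pitch) Rx(roll)).
In Python, from rig import readout, read_camera, camera_model, ticket, env gives the robot as it stands. The module is installed in compiled form; this text tells all that it offers.
- The arm moves only by the tool send_rows, never from a script. Its argument "steps" is text: rows parted by semicolons, each of 7 numbers parted by spaces: the shift along the tool's x, y, z scaled (see below), then the turn, a rotation vector about the tool's x, y, z scaled (see below), then the finger opening in mm, from 0 to 94. In form: x y z wx wy wz jaw; .... A call has 1 to 8 rows; each row shifts and turns the pose as measured when the row begins, along the tool's axes as they then stand; what a row does not reach is not made up. The controller multiplies each number of a shift by 5 cm and each number of a turn by 0.12 rad. A row lasts 1/8 s, in which the tool goes at most 62.5 mm and 10.7 degrees, less where a joint would pass 70% of its speed; a pose out of reach is approached as far as the arm can. A call with a number of a shift or a turn outside -1 to 1 is refused whole. A call with a gripper value outside its range is refused whole. The fingers move at their own pace and stop on an object; "grip_force" is the grip in N (left out, the last holds). Time passes only in rows, so rows that do not move let the fingers close. It gives the time, the measured TCP pose, the force and the opening at its end, in the units of the state.
- readout.get_state(): the state, without advancing time (a new reading comes with each control period).
- read_camera(name): name is "scene" or "top" or "wrist"; returns the picture (400x640x3 uint8, red, green, blue); there is no depth.
- camera_model(name): a dict with "intrinsics" (3x3 intrinsics, pixels), "view" (4x4, takes a point from world to camera coordinates); the wrist camera has in their place "mount" (4x4, takes a point from camera to tool coordinates, whose origin is the TCP and whose axes are the tool frame's). Camera axes: x right, y up, looking along -z (the intrinsics and any distortion apply to the point x, -y, -z); pixel columns grow to the right and rows downward; lengths in m; the calibration is good to about 2 mm. The wrist camera is an equidistant fisheye: a pixel r from the principal point sees the ray r / f radians off the axis. A picture is of the moment at which its call begins: read the wrist's pose just before it. camera_model takes no time and is no camera call.
- ticket.close_job(): hands the job in, once; it reports no verdict.
The state is a dict: "t": time; "joints": joint angles; "dq": joint speeds; "joint_torque": joint torques, N m; "position": TCP position; "orientation": TCP orientation; "ft_force": force on the tool from outside, world axes, zero at the start; "moment": the same for the moment, N m; "width": finger opening in m.
Only numpy, scipy, OpenCV 4.12 (cv2) and the standard library are available. Lean on these libraries where they do the work, as an engineer would, in place of code of your own. Each camera call takes 0.05 s, during which the arm holds its last target.

## Working session

There is one attempt and no reset: what is moved stays moved. The work goes in short steps, Python scripts to look and compute and a tool call to move; the robot and the scene stay as the last step left them, time stands still between calls to the robot, and variables do not carry over. Pictures are saved under pics/ and viewed, and the job is handed in when it is done.

Besides the shell and the picture viewer there is one more tool, called after "Call:" as a command line: name --argument value ..., lists and objects as JSON in quotes. send_rows: Moves the arm, as the interface text tells. Its arguments: {"type":"object","properties":{"steps":{"type":"string"},"grip_force":{"type":"number"}},"required":["steps"]}

```bash
mkdir -p pics; python3 - <<'E'
from rig import readout, read_camera, camera_model, env
import cv2
s=readout.get_state()
for k,v in s.items(): print(k,v)
print(env.tcp_to_grasp)
for n in ("scene","top","wrist"):
    im=read_camera(n); cv2.imwrite(f"pics/{n}0.png",im[:,:,::-1]); print(n,camera_model(n))
E
```

```text
t 0.0
joints [ 1.10402033e+00  2.76591362e-01  1.50610367e+00  6.24018432e-06
  1.36072118e+00 -1.20998404e-01]
dq [-0.00141353  0.00146743 -0.00200506 -0.00038364  0.00070558 -0.00055483]
joint_torque [ 3.90297297e-03 -4.04574716e+01 -2.37233806e+01  7.05821486e-02
  3.47045122e-02 -1.54057348e-04]
position [0.19462816 0.54045514 0.20461858]
orientation [-1.57260582e+00  2.26165702e-04 -3.45779101e-01]
ft_force [-0.20147234  0.76105721 -0.3722602 ]
moment [ 0.01831555 -0.0294894  -0.02118896]
width 0.09412969488055069
0.0188
scene {'intrinsics': array([[361.92040311,   0.        , 321.96127519],
       [  0.        , 361.92040311, 199.02359808],
       [  0.        ,   0.        ,   1.        ]]), 'view': array([[ 0.77014754,  0.63753536,  0.0205288 , -0.36457099],
       [-0.37170059,  0.42239744,  0.82669165,  0.18402585],
       [ 0.51837384, -0.64430511,  0.56228062, -1.53878664],
       [ 0.        ,  0.        ,  0.        ,  1.        ]])}
top {'intrinsics': array([[425.1431688 ,   0.        , 319.46090225],
       [  0.        , 425.1431688 , 199.36576875],
       [  0.        ,   0.        ,   1.        ]]), 'view': array([[ 0.01496166, -0.99988641,  0.00182205, -0.15260122],
       [ 0.97724511,  0.01500843,  0.21158154, -0.56745027],
       [-0.21158485, -0.00138502,  0.97735865, -1.19737588],
       [ 0.        ,  0.        ,  0.        ,  1.        ]])}
wrist {'intrinsics': array([[309.70691629,   0.        , 317.80228283],
       [  0.        , 309.70691629, 199.11940668],
       [  0.        ,   0.        ,   1.        ]]), 'mount': array([[-3.11817169e-04, -9.73379583e-01, -2.29198800e-01,
        -6.56964679e-02],
       [ 3.04752465e-05,  2.29198802e-01, -9.73379632e-01,
        -1.77731717e-01],
       [ 9.99999951e-01, -3.10501372e-04, -4.18041389e-05,
        -6.28669031e-04],
       [ 0.00000000e+00,  0.00000000e+00,  0.00000000e+00,
         1.00000000e+00]])}
```

View pics/scene0.png

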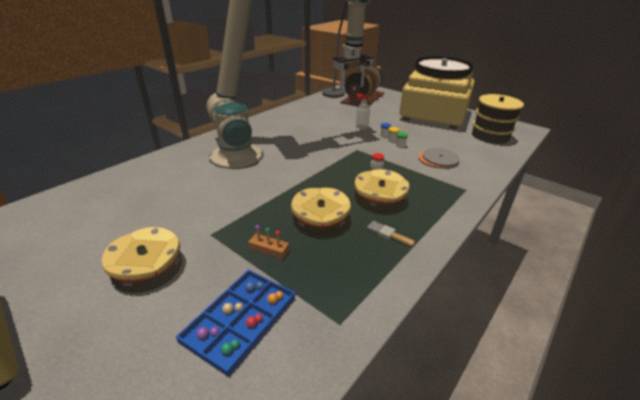

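View pics/top0.png

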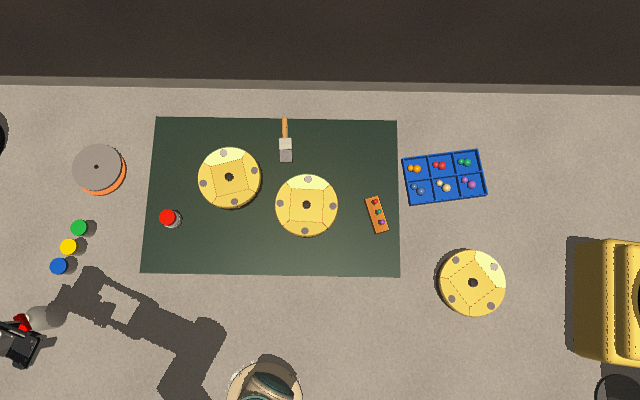

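View pics/wrist0.png

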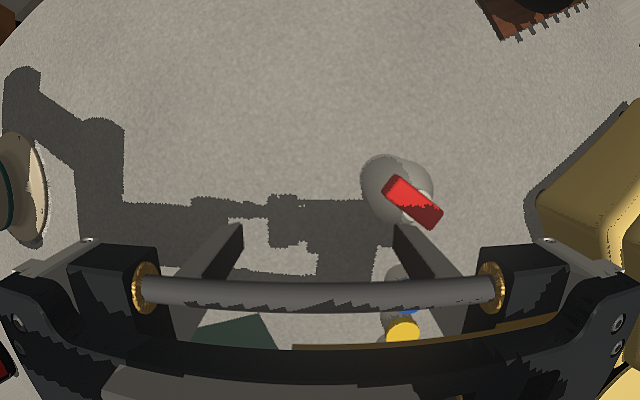

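```bash
cat > h.py <<'E'
import numpy as np,cv2
from rig import readout, read_camera, camera_model, env
def ray(name,u,v,z):
    m=camera_model(name);K=m['intrinsics'];V=m['view']
    d=np.array([(u-K[0,2])/K[0,0],-(v-K[1,2])/K[1,1],-1.])
    R=V[:3,:3];c=-R.T@V[:3,3];w=R.T@d
    return c+w*(z-c[2])/w[2]
def proj(name,p):
    m=camera_model(name);K=m['intrinsics'];V=m['view']
    c=V[:3,:3]@np.asarray(p)+V[:3,3]
    return K[0,0]*c[0]/-c[2]+K[0,2],K[1,1]*-c[1]/-c[2]+K[1,2]
E
python3 - <<'E'
from h import *
for p in [(229,177),(306,204.5),(472.5,282.5)]:
    q=ray('top',*p,.074);print(p,q,np.hypot(q[0],q[1]))
im=cv2.imread('pics/top0.png')
c=np.hstack([cv2.resize(im[y-40:y+40,x-40:x+40],(380,380),interpolation=cv2.INTER_CUBIC) for x,y in[(306,204),(472,283)]])
cv2.imwrite('pics/crop1.png',c)
E
```

```text
(229, 177) [0.6304801  0.12478773 0.074     ] 0.6427107714766069
(306, 204.5) [ 0.55091139 -0.10492826  0.074     ] 0.560814853680405
(472.5, 282.5) [ 0.33439664 -0.57769552  0.074     ] 0.6674977398844959
```

View pics/crop1.png

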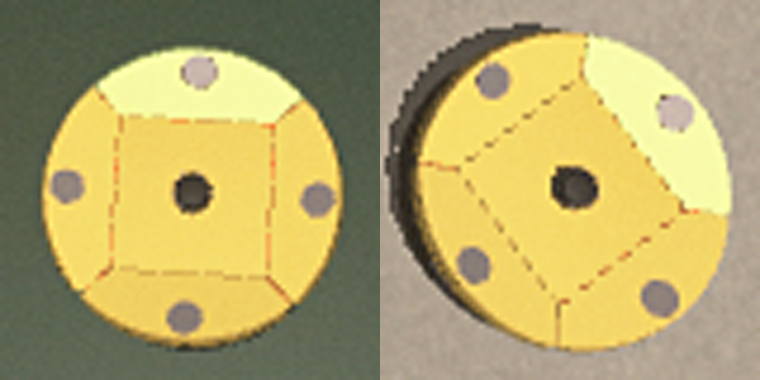

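The three tubs in the top view are at px (229,177) 0.643 m, (306,204) 0.561 m and (472,283) 0.667 m from the base. The middle one at (306,204) is nearest, and the crop shows its lid with four pads and the sections still up.

```bash
python3 - <<'E'
from h import *
P=[]
for p in [(199,72),(317,199),(184,317),(67,186)]:
    u=(p[0]+.5)/4.75-.5+266;v=(p[1]+.5)/4.75-.5+164
    q=ray('top',u,v,.064);P.append(q);print((u,v),q.round(4))
P=np.array(P);c=P.mean(0);print(c,np.linalg.norm(P-c,axis=1))
print(np.linalg.norm(ray('top',229,177,.074)[:2]))
for p in [*P,[*c[:2],.074]]: print(proj('scene',p))
im=cv2.imread('pics/scene0.png')
cv2.imwrite('pics/crop2.png',cv2.resize(im[170:240,270:370],(800,560),interpolation=cv2.INTER_CUBIC))
E
```

```text
(307.5, 178.76315789473685) [ 0.6313 -0.1074  0.064 ]
(332.3421052631579, 205.5) [ 0.5511 -0.1822  0.064 ]
(304.3421052631579, 230.3421052631579) [ 0.4763 -0.1014  0.064 ]
(279.7105263157895, 202.76315789473685) [ 0.557 -0.027  0.064]
[ 0.55392735 -0.10450214  0.064     ] [0.07747287 0.07771664 0.07773555 0.0775278 ]
0.642710771476607
(np.float64(339.79684875151503), np.float64(213.11989541628355))
(np.float64(303.8794669929969), np.float64(213.78992062233016))
(np.float64(303.37487364125764), np.float64(193.8361356744715))
(np.float64(336.618629457809), np.float64(193.43279645600796))
(np.float64(320.9889749627158), np.float64(200.55511746834657))
```

Call:
send_rows --steps "0 0 0 0 -0.96 0 0;0 0 0 0 -0.96 0 0;0 0 0 0 -0.96 0 0;0 0 0 0 0 0 0"

```text
t: 0.65
position: [0.1942, 0.5396, 0.2032]
orientation: [-1.575, 0.002, 0.01]
ft_force: [0.7, -0.2, 0.6]
width: 0.0577
```

View pics/crop2.png

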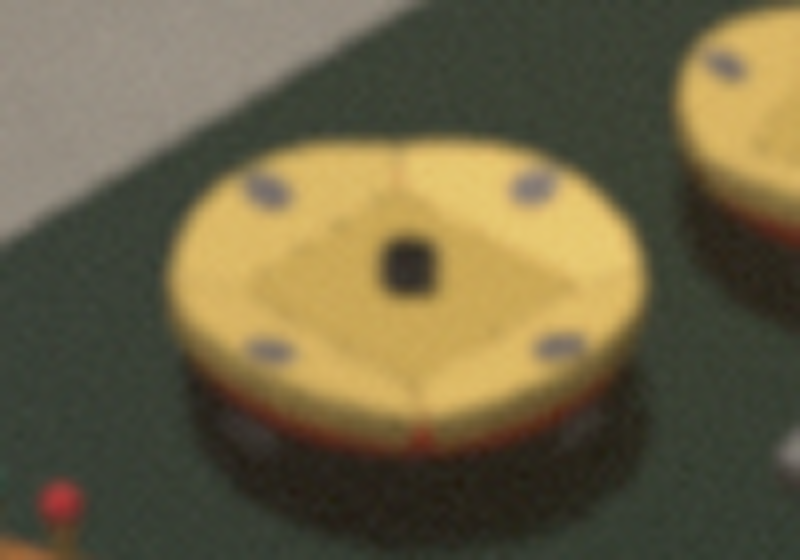

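Consistent in both cameras (scene pads predicted at (336.6,193.4), seen at (336.9,193.4)). Moving towards the left pad.

Call:
send_rows --steps "0.6 0 -0.95 0 0 0 0;0.6 0 -0.95 0 0 0 0;0.6 0 -0.95 0 0 0 0;0.6 0 -0.95 0 0 0 0;0.6 0 -0.95 0 0 0 0;0.6 0 -0.95 0 0 0 0;0.6 0 -0.95 0 0 0 0;0.6 0 -0.95 0 0 0 0"

```text
t: 1.65
position: [0.4417, 0.1536, 0.2035]
orientation: [-1.573, -0.001, 0.001]
ft_force: [0.5, 0.8, 0.5]
width: 0.0004
```

Call:
send_rows --steps "0.6 0 -0.95 0 0 0 0;0.6 0 -0.95 0 0 0 0;0.6 0 -0.95 0 0 0 0;0 0 0 0 0 0 0"

```text
t: 2.15
position: [0.5357, 0.0023, 0.2035]
orientation: [-1.573, -0.003, -0.014]
ft_force: [0.2, 0.2, -0.3]
width: 0.0003
```

Call:
send_rows --steps "0.4 0.5 -0.6 0 -0.1 0 0;0 0.9 0 0 0 0 0;0 0.6 0 0 0 0 0;0 0 0 0 0 0 0"

```text
t: 2.65
position: [0.5552, -0.0263, 0.1018]
orientation: [-1.57, -0.003, -0.008]
ft_force: [-0.0, -0.0, -0.2]
width: 0.0003
```

Call:
send_rows --steps "0.03 0.5 -0.02 0 0 0 0;0 0.1 0 0 0 0 0;0 0.1 0 0 0 0 0;0 0 0 0 0 0 0"

```text
t: 3.15
position: [0.5594, -0.0254, 0.0714]
orientation: [-1.571, -0.011, -0.007]
ft_force: [0.6, 0.2, 0.5]
width: 0.0001
```

```bash
python3 - <<'E'
from h import *
im=read_camera('wrist')[:,:,::-1]; cv2.imwrite('pics/w1.png',im)
im=read_camera('top')[:,:,::-1]; cv2.imwrite('pics/t1.png',cv2.resize(im[150:260,230:390],(800,550),interpolation=cv2.INTER_CUBIC))
E
```

```text
(no output)
```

View pics/w1.png

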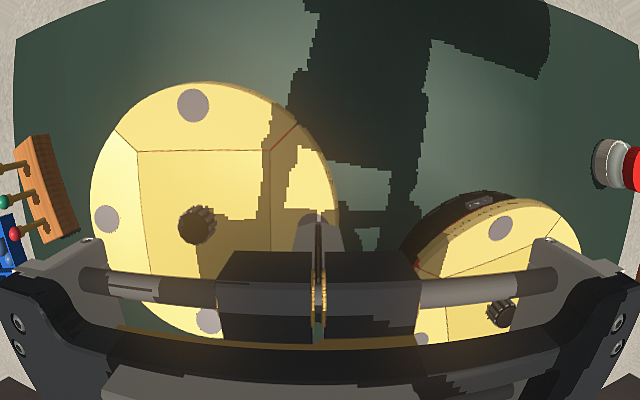

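View pics/t1.png

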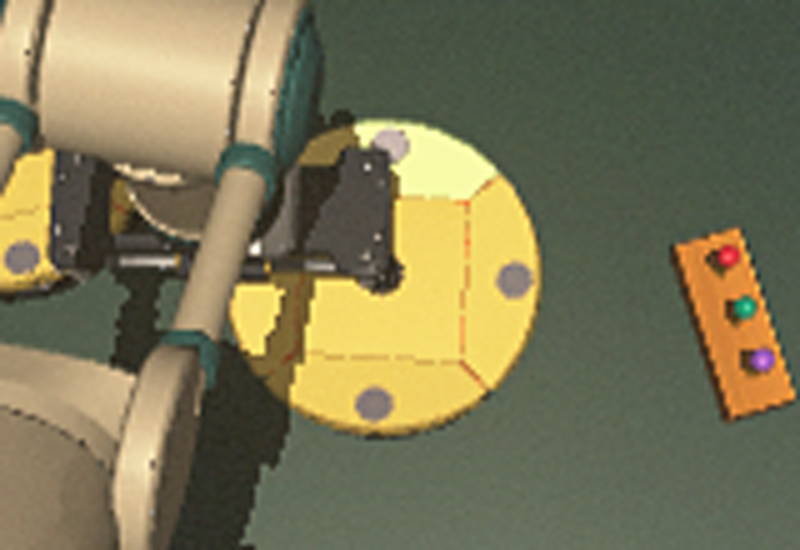

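The wrist view shows the shut fingertips over the left pad at (318,222), and the knob at (197,225) well clear. Pressing.

Call:
send_rows --steps "0 0.08 0 0 0 0 0;0 0.1 0 0 0 0 0;0 0.1 0 0 0 0 0"

```text
t: 3.62
position: [0.5611, -0.025, 0.0591]
orientation: [-1.57, -0.015, -0.008]
ft_force: [-0.5, 1.0, -0.1]
width: 0.0007
```

Call:
send_rows --steps "0 0.1 0 0 0 0 0;0 0.1 0 0 0 0 0"

```text
t: 3.88
position: [0.5616, -0.0251, 0.0546]
orientation: [-1.57, -0.017, -0.008]
ft_force: [-12.2, 1.6, 49.3]
width: 0.0006
```

Bottomed at 0.0546 with 49 N, so the section is down. Lift and go to the far pad (0.631,-0.107).

Call:
send_rows --steps "0 -0.3 0 0 0 0.1 0;0 -0.7 0 0 0 0 0;0.7 0 0 0 0 0 0;0.7 0 -0.8 0 0 0 0;0 0 -0.8 0 0 0 0;0 0 0 0 0 0 0"

```text
t: 4.62
position: [0.633, -0.1085, 0.1061]
orientation: [-1.572, -0.006, -0.006]
ft_force: [-0.5, 0.4, -0.3]
width: 0.0006
```

```bash
python3 - <<'E'
from h import *
im=read_camera('wrist')[:,:,::-1]; cv2.imwrite('pics/w2.png',im)
im=read_camera('scene')[:,:,::-1]; cv2.imwrite('pics/s2.png',cv2.resize(im[170:240,270:370],(800,560),interpolation=cv2.INTER_CUBIC))
E
```

```text
(no output)
```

View pics/w2.png

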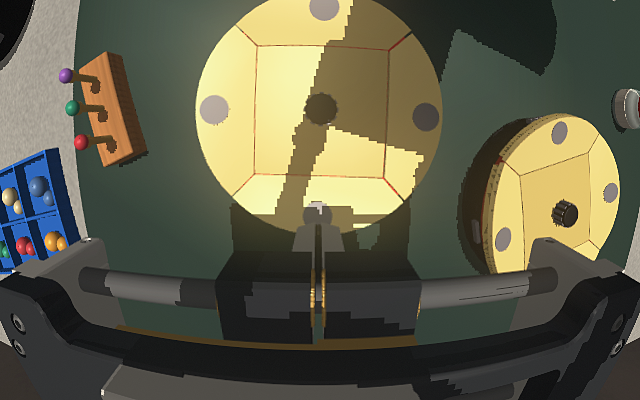

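View pics/s2.png

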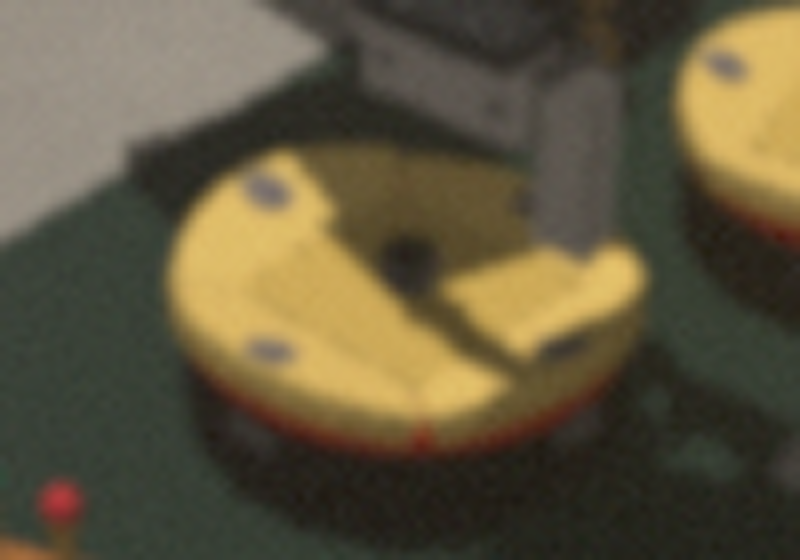

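The tip is over the far pad at (317,214), and the tub has not moved. Pressing there.

Call:
send_rows --steps "-0.04 0.6 0 0 0 0 0;0 0.1 0 0 0 0.05 0;0 0.1 0 0 0 0 0;0 0.1 0 0 0 0 0;0 0.1 0 0 0 0 0"

```text
t: 5.35
position: [0.6329, -0.1023, 0.0586]
orientation: [-1.571, -0.006, -0.001]
ft_force: [-0.2, 0.4, 0.1]
width: 0.0005
```

Call:
send_rows --steps "0 0.1 0 0 0 0 0;0 0.05 0 0 0 0 0"

```text
t: 5.6
position: [0.633, -0.1021, 0.0557]
orientation: [-1.572, -0.007, -0.0]
ft_force: [-4.8, 0.2, 17.4]
width: 0.0007
```

Clicked (force fell to 0 partway, stop at 0.0557). On to the right pad (0.551,-0.182).

Call:
send_rows --steps "0 -0.3 0 0 0 0.05 0;0 -0.7 0 0 0 0 0;-0.55 0 -0.55 0 0 0 0;-0.55 0 -0.55 0 0 0 0;-0.55 0 -0.55 0 0 0 0;0 0 0 0 0 0 0"

```text
t: 6.35
position: [0.5478, -0.1849, 0.1066]
orientation: [-1.57, -0.001, 0.001]
ft_force: [0.8, 0.4, 0.2]
width: 0.0006
```

Call:
send_rows --steps "0.05 0.6 0.05 0 0 0 0;0 0.1 0 0 0 0 0;0 0.1 0 0 0 0 0;0 0.1 0 0 0 0 0;0 0.1 0 0 0 0 0"

```text
t: 6.98
position: [0.5538, -0.1821, 0.0583]
orientation: [-1.573, -0.006, 0.002]
ft_force: [0.1, -0.5, 0.1]
width: 0.0002
```

Call:
send_rows --steps "0 0.1 0 0 0 0 0;0 0.05 0 0 0 0 0"

```text
t: 7.22
position: [0.5543, -0.1821, 0.0557]
orientation: [-1.574, -0.007, 0.003]
ft_force: [-5.5, 1.3, 20.4]
width: 0.0003
```

Same again. Last is the near pad (0.476,-0.101).

Call:
send_rows --steps "0 -0.3 0 0 0 0.05 0;0 -0.7 0 0 0 0 0;-0.55 0 0.55 0 0 0 0;-0.55 0 0.55 0 0 0 0;-0.45 0 0.5 0 0 0 0;0 0 0 0 0 0 0"

```text
t: 7.98
position: [0.4775, -0.0996, 0.1078]
orientation: [-1.574, -0.008, 0.003]
ft_force: [1.1, 0.4, -0.2]
width: 0.0004
```

Call:
send_rows --steps "-0.08 0.6 -0.08 0 0 0.05 0;0 0.1 0 0 0 0 0;0 0.1 0 0 0 0 0;0 0.1 0 0 0 0 0;0 0.1 0 0 0 0 0"

```text
t: 8.6
position: [0.4796, -0.1065, 0.0596]
orientation: [-1.577, -0.01, 0.002]
ft_force: [0.0, 0.6, 0.1]
width: 0.0006
```

Call:
send_rows --steps "0 0.1 0 0 0 0 0;0 0.05 0 0 0 0 0"

```text
t: 8.85
position: [0.4805, -0.1069, 0.0554]
orientation: [-1.578, -0.012, 0.002]
ft_force: [-9.2, 2.4, 32.5]
width: 0.0008
```

Call:
send_rows --steps "0 -0.3 0 0 0 0 0;0 -1 0 0 0 0 0;0 -1 0 0 0 0 0;-0.4 -0.6 1 0 0 0 0;-0.4 0 1 0 0 0 0;-0.4 0 1 0 0 0 0;-0.4 0 1 0 0 0 0;0 0 1 0 0 0 0"

```text
t: 9.85
position: [0.4032, 0.147, 0.2042]
orientation: [-1.577, -0.027, -0.007]
ft_force: [1.6, 0.1, -0.2]
width: 0.0007
```

Call:
send_rows --steps "0 0 1 0 0 0 0;0 0 1 0 0 0 0;0 0 1 0 0 0 0;0 0 0 0 0 0 0"

```text
t: 10.35
position: [0.4049, 0.306, 0.2037]
orientation: [-1.574, -0.032, -0.002]
ft_force: [0.5, -1.3, -0.1]
width: 0.0
```

```bash
python3 - <<'E'
from h import *
im=read_camera('top')[:,:,::-1]; 
a=cv2.resize(im[140:250,230:390],(800,550),interpolation=cv2.INTER_CUBIC);cv2.imwrite('pics/t3.png',a)
old=cv2.imread('pics/top0.png')
print((cv2.absdiff(im,old)[100:180,270:300]).mean(), (cv2.absdiff(im,old)[190:240,360:395]).mean())
im=read_camera('scene')[:,:,::-1]; cv2.imwrite('pics/s3.png',cv2.resize(im[150:260,240:420],(800,490),interpolation=cv2.INTER_CUBIC))
E
```

```text
3.806388888888889 3.3580952380952382
```

View pics/t3.png

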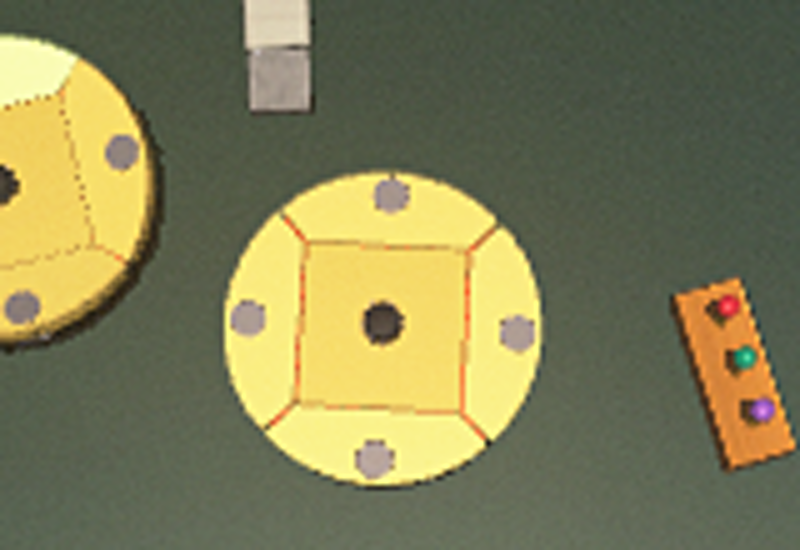

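View pics/s3.png

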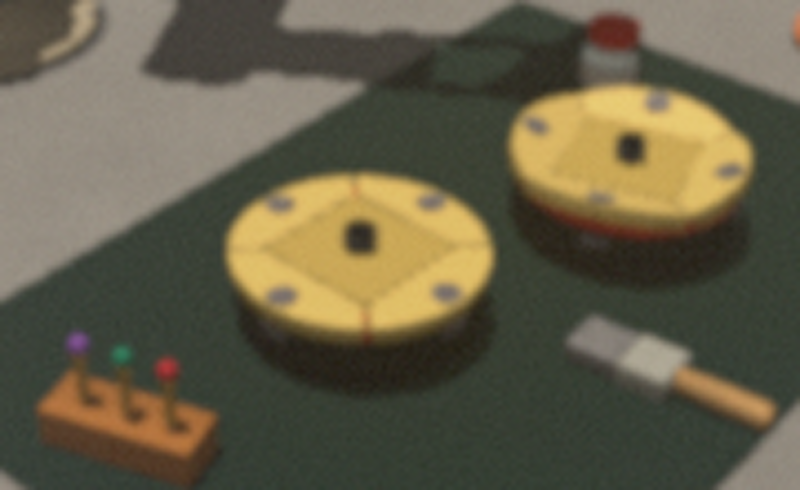

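All four sections now have the same shade, no red band is left, and the knob sits at (306.4,204.6) as it did at the start. The jar, block and brush are in place.

```bash
python3 - <<'E'
from rig import ticket
print(ticket.close_job())
E
```

```text
the job is handed in; nothing more can be done
None
```

All four rim sections of the nearest tub (0.56 m from the base) are pressed down, and I handed the job in at about 10.5 s. I pressed each pad straight down with the fingers shut, in the order left, far, right, near. On the last three the force dropped to zero partway, as expected when a section snaps over. All four bottomed at a tip height of 55–56 mm, with peak readings of 17–49 N at the wrist.

- **Lid:** in the last pictures all four sections are flush and evenly lit, with no red band showing.
- **Tub:** its knob is within half a pixel (about 1 mm) of where it started in the top view.
- **Bystanders:** the jar, block of dop sticks and brush look unmoved. I compared them with the first pictures by eye and did not measure their positions.
- **Arm:** it stands clear at z = 0.20 m, touching nothing.

No check failed. The presses had up to about 12 N of sideways force and the tip drifted 3–7 mm on the pads, but the tub did not shift visibly.

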